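# Select the marked gear on the scanning-stage gearbox

## Task

On the gearbox of the probe scanning stage, push the ball-topped selector lever through the H-shaped gate, across neutral to the other side and fully home to the end of the slot beside which the tall steel marker pin stands (wide flat steel discs lie by the other three). Only push the knob gently with the fingers: do not pinch it or pull it up, and leave the pin, the discs and everything else on the bench as they are. Finish with the robot clear of everything.

Things in the scene. Friction and masses are not known exactly. Their poses are not given: they have to be found in the camera images.
- gearbox: Grey bench gearbox, fixed; housing 180 x 220 mm (x, y), 90 mm high, on a 200 x 240 mm foot plate; a motor sticks out 100 mm at its -y side and a shaft coupling 40 mm at its +y side, both below 85 mm. Origin: centre of its underside, on the bench; z up. On its flat top, at x = +-48, y = +-82 mm, are four pads, one outside each slot of the gate; on them stand the marker pin and the discs
- gate_centre (a point): centre of the H-shaped slot in the gearbox's flat grey top, 90 mm above the bench, axes as the gearbox's: two parallel slots along x, at y = +20 and y = -20 mm, joined at x = 0 by the neutral cross slot along y. So four slots lead from neutral to (+x,+y), (+x,-y), (-x,+y) and (-x,-y). The lever starts anywhere along the +y line (in either of its slots or between them); the marked slot is one of the two on the -y side
- lever_pivot (a point): point about which the lever swings, inside the gearbox, 27 mm above its origin, axes as the gearbox's. From here the ball's centre is at (135 sin s, 135 sin c cos s, 135 cos c cos s) mm, with s = gate_shift, c = gate_cross
- knob: Black ball, 36 mm in diameter, on top of the lever (10 mm steel stem, 17 mm collar just under the ball); origin at the ball's centre. In the gearbox's frame it is at about x = +-48, y = +-40, z = 147 mm fully home in a slot and x = 0, y = +-43, z = 155 mm in neutral at either end of the cross slot
- gate_shift (a joint): swing of the lever along the slots, rad: 0 in neutral, + leans to the gearbox's +x, - to its -x; stops at +-0.36, fully home. Dry friction: about 2 N at the ball moves it and it stays where it is left (no spring). The lever can pass sideways through the cross slot only while this is within about +-0.06
- gate_cross (a joint): swing of the lever across the slots, rad: + leans to the gearbox's +y, - to its -y; stops at +-0.325, where the lever is in line with a slot (beyond 0.29 it can enter). Same dry friction as gate_shift, no spring
- knob_lift (a joint): how far the ball has been pulled up along the lever, m: 0 = down, where a spring of about 8 N keeps it; it must stay down
- marker_pin: tall turned steel pin, loose, 32 mm high, foot 18 mm in diameter, thin waist, 16 mm head, standing on the gearbox's top on the pad beside the slot to be selected; origin at the centre of its underside (90 mm above the bench)
- disc_a: flat steel disc, loose, 34 mm in diameter and 6 mm high, on a pad on the gearbox's top; origin at the centre of its underside
- disc_b: like disc_a, on another pad
- disc_c: like disc_a, on another pad
- gel_bottle: white bottle, 52 mm in diameter, 150 mm high, bystander; origin under its centre
- probe: cream hand-held probe lying on the bench, 120 x 52 x 24 mm, bystander; origin under its middle
- driver: screwdriver lying on the bench, 180 mm long, bystander
- spanner: steel spanner lying on the bench, 150 mm long, bystander
- flask: dark steel drinking flask, 68 mm in diameter, 200 mm high, bystander; origin under its centre
- carton: small cardboard box, 70 x 100 x 50 mm, beyond the gearbox, bystander; origin under its centre
- test_block: aluminium test block, 60 x 60 x 22 mm, beyond the gearbox, bystander; origin under its centre

How it is judged:
At the end, for the whole second after the job is handed in: The lever rests at the end of the slot beside the marker pin: gate_shift within 0.05 rad of that slot's stop (beyond 0.31 in its direction) and gate_cross beyond 0.26 to that side, the knob down, the pin and the discs within 8 mm of where they stood (((x of marker_pin in the frame of gearbox above 0 m and y of marker_pin in the frame of gearbox below 0 m and value of joint gate_shift above 0.31 rad and value of joint gate_cross below -0.26 rad) or (x of marker_pin in the frame of gearbox below 0 m and y of marker_pin in the frame of gearbox below 0 m and value of joint gate_shift below -0.31 rad and value of joint gate_cross below -0.26 rad)) and velocity of joint gate_shift between -0.05 and 0.05 rad/s and value of joint knob_lift below 0.003 m and distance of each of marker_pin, disc_a, disc_b, disc_c from where it was at the start of the episode below 0.008 m); the robot touches nothing.
It fails at once if the knob is pulled up more than 6 mm (value of joint knob_lift above 0.006 m).
It fails at once if the fingers squeeze or press the knob with more than 35 N (contact force between the fingers and knob above 35 N).
It fails at once if the marker pin or a disc is moved more than 8 mm (distance of any of marker_pin, disc_a, disc_b, disc_c from where it was at the start of the episode above 0.008 m).
It fails at once if something else on the bench is moved more than 15 mm (distance of any of gel_bottle, probe, driver, spanner, flask, carton, test_block from where it was at the start of the episode above 0.015 m).
It also fails if it takes over 48 s, if anything falls off the work surface, if the arm or the gripper's body presses on something with over 40 N, if the wrist force passes 120 N, or if a joint passes its speed limit or range.

## Robot

A 6-joint arm with a two-finger parallel gripper is mounted at the origin on the work surface. World frame = base frame: x ahead of the robot, y to its left, z up, the work surface at z = 0. Lengths are in m, angles in rad, forces in N, time in s.
With the tool pointing down it reaches from about 0.375 to 0.9 m from the base axis. Payload 3.1 kg.
Tool frame: the origin (TCP) lies at the very end of the fingers, on their centre line; the grasp point (between the pads) lies arm.grasp_offset behind it (arm.grasp_offset is the distance from the TCP to the grasp point, in m); y points along the fingers, z is the direction in which the jaws open and shut, and the axes are right-handed (so a half turn about y gives the same grasp; the last joint's range is limited). The gripper opens to 87 mm and grips with 3 to 60 N. Pads are 19 mm wide; open, the fingers measure 117 mm over their backs; the gripper's body (75 mm by 190 mm) begins 51 mm behind the grasp point.
Start: joints at [-1.395, 0.527, 1.433, -0, 1.181, -0.178], TCP at [0.217, -0.586, 0.193] pointing down, gripper open.
Joint ranges: [-3.08, 3.08], [-0.75, 2.2], [0.22, 2.44], [-1.43, 4.57], [0, 2.65], [-2.85, 2.85]. Speed limits (rad/s): [2.79, 2.79, 3.14, 3.14, 3.14, 3.14].

## Interface

Orientations are given as a rotation vector (axis times angle).
In Python, from workcell import readout, optics, ticket, models, arm gives the robot as it stands.
- The arm moves only by the shell command python3 -m pendant 'ROWS' [OPENING] [FORCE]. ROWS is a JSON object of lists of equal length, an entry for each row: "xyz": the shift along the tool's x, y, z in cm, a list of three; "turn": the turn about the tool's y in degrees. A call has 1 to 10 rows; each row is the pose to reach, as a shift and turn from the pose commanded when the call began, along the tool's axes at that moment; what a row does not reach only later rows make up. A row lasts 1/10 s, in which the tool goes at most 50 mm and 8.59 degrees, less where a joint would pass 70% of its speed; a pose out of reach is approached as far as the arm can. A call with a gripper value outside its range is refused whole. OPENING is the closure, from 0 (fully open) to 1 (shut), set as the call begins (- or left out, the last holds). The fingers move at their own pace and stop on an object; FORCE is the grip in N (left out, the last holds). Time passes only in rows, so rows that repeat a pose let the fingers close. It gives the time, the measured TCP pose, the force and the opening at its end, in the units of the state.
- readout.observe(): the state, without advancing time (a new reading comes with each control period).
- optics.read_camera(name): name is "scene" or "top" or "wrist"; returns a dict with "img" (480x640x3 uint8, blue, green, red), "fx", "fy", "cx", "cy" (pixels), "cam_to_world" (4x4, takes a point from camera to world coordinates); the wrist camera has in their place "tool_from_camera" (4x4, takes a point from camera to tool coordinates, whose origin is the TCP and whose axes are the tool frame's). Camera axes: x right, y down, z forward; pixel columns grow to the right and rows downward; lengths in m; the calibration is good to about 2 mm. A picture is of the moment at which its call begins: read the wrist's pose just before it. There is no depth.
- ticket.job_done(): hands the job in, once; it reports no verdict.
Trained networks look in a picture, given as the dict that the camera call returned (one of the last four; its "shot" number tells which), for a name from the list of things; names that differ only in an ending like _2 or _b are one class to them, and where a whole thing is asked for, a point or a joint stands for the part that bears it (a point fixed in the world has none). Each returns a list of dicts, best first, with "confidence" (0 to 1); they miss things now and then, are a little off and sometimes report something else, mostly with a low value. They report only what shows in the picture. A call takes as long as a camera call.
- models.look_for(picture, label): "centre" ([x, y, z] in m, in world coordinates, good to about 4 mm: the middle of the surface that is visible of it).
- models.trace(picture, label): "region" (480x640 bool, what is visible of it).
- models.place_of(picture, label): "centre" ([x, y, z] in m, in world coordinates, good to about 4 mm: a listed point, or the origin of a listed thing).
The state is a dict: "time": time; "joint_positions": joint angles; "joint_velocities": joint speeds; "joint_torque": joint torques, N m; "tool_pos": TCP position; "orientation": TCP orientation; "wrist_force": force on the tool from outside, world axes, zero at the start; "wrist_torque": the same for the moment, N m; "opening": finger opening in m.
Only numpy, scipy, OpenCV 4.12 (cv2) and the standard library are available. Lean on these libraries where they do the work, as an engineer would, in place of code of your own. Each camera call takes 0.05 s, during which the arm holds its last target.

## Working session

There is one attempt and no reset: what is moved stays moved. The work goes in short steps, Python scripts to look and compute and a shell command to move; the robot and the scene stay as the last step left them, time stands still between calls to the robot, and variables do not carry over. Pictures are saved under pics/ and viewed, and the job is handed in when it is done.

```bash
ls; mkdir -p pics; cat > h.py <<'E'
import numpy as np,cv2
from scipy.spatial.transform import Rotation as R
from workcell import readout, optics, ticket, models, arm
E
python3 - <<'E'
from h import *
s=readout.observe();print(s, arm.grasp_offset)
print(R.from_rotvec(s['orientation']).as_matrix())
for n in ('scene','top','wrist'):
    p=optics.read_camera(n);cv2.imwrite(f'pics/{n}0.png',p['img'])
    if n=='wrist': continue
    print(n,np.round(p['cam_to_world'],3).tolist(),p['fx'])
    for l in ('gearbox','gate_centre','lever_pivot','knob','marker_pin','disc_a','flask','gel_bottle'):
        try:print(n,l,[(np.round(d['centre'],4),round(d['confidence'],2)) for d in models.place_of(p,l)][:4])
        except Exception as e: print(l,e)
E
```

```text
pics
{'time': 0.0, 'joint_positions': array([-1.39548387e+00,  5.28497202e-01,  1.43391535e+00, -1.10712871e-05,
        1.18135568e+00, -1.78506532e-01]), 'joint_velocities': array([ 0.00036911, -0.00179866,  0.00021073,  0.00048434, -0.00118494,
        0.00122273]), 'joint_torque': array([ 1.23270063e-03, -4.40031374e+01, -1.76589650e+01,  6.32695528e-02,
        5.81154681e-02, -1.74234256e-04]), 'tool_pos': array([ 0.21643138, -0.58548234,  0.19174847]), 'orientation': array([-0.36272572,  2.03108994, -2.026606  ]), 'wrist_force': array([ 0.07211756, -0.61230344, -0.20882003]), 'wrist_torque': array([-0.02502128, -0.01301613, -0.00801319]), 'opening': 0.0870248895779365} 0.0187
[[-9.38054958e-01 -3.89540955e-04  3.46486284e-01]
 [-3.46486298e-01  2.14044714e-03 -9.38052591e-01]
 [-3.76225673e-04 -9.99997633e-01 -2.14282766e-03]]
scene [[0.66, 0.557, -0.503, 1.223], [0.751, -0.502, 0.429, -0.613], [-0.014, -0.661, -0.75, 1.147], [0.0, 0.0, 0.0, 1.0]] 622.2008850102117
scene gearbox [(array([0.545 , 0.0032, 0.0014]), 0.83)]
scene gate_centre [(array([ 0.548 , -0.0014,  0.09  ]), 0
[... 701 characters left out ...]
gate_centre [(array([ 0.5466, -0.0017,  0.0826]), 0.65)]
top lever_pivot [(array([0.5457, 0.0006, 0.0294]), 0.75)]
top knob [(array([0.5491, 0.0431, 0.1599]), 0.47)]
top marker_pin [(array([0.612 , 0.3784, 0.0015]), 0.43)]
top disc_a [(array([0.6037, 0.0816, 0.0876]), 0.77), (array([ 0.5914, -0.0877,  0.0931]), 0.6), (array([0.5014, 0.0868, 0.0923]), 0.47)]
top flask [(array([ 0.6495, -0.4383, -0.0017]), 0.68), (array([0.5014, 0.084 , 0.0857]), 0.61), (array([ 2.753e-01, -3.576e-01,  3.000e-04]), 0.34), (array([ 0.4805, -0.4545,  0.0006]), 0.21)]
top gel_bottle [(array([ 0.6077,  0.3764, -0.0021]), 0.85), (array([ 0.276 , -0.3548, -0.0027]), 0.31), (array([ 0.5889, -0.0849,  0.0925]), 0.28)]
```

View pics/scene0.png

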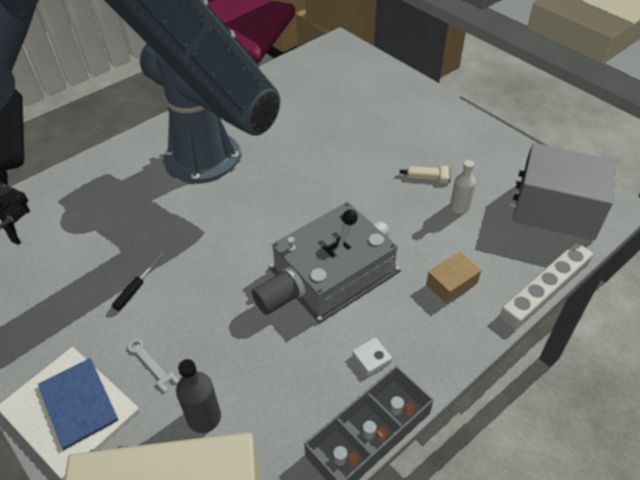

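View pics/top0.png

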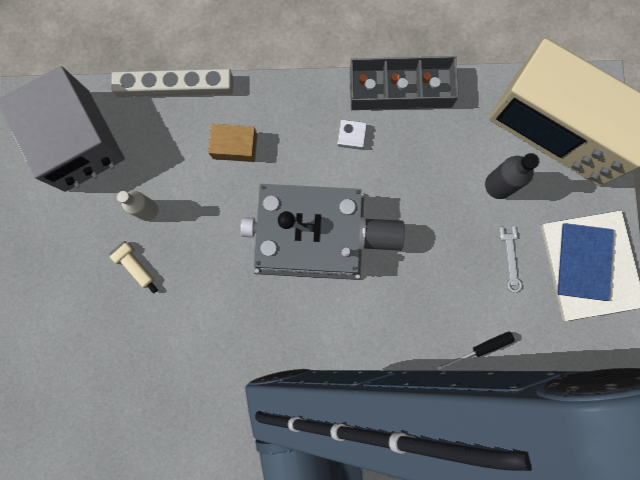

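The scene picture shows the pin at about (290,243). In the top picture it is at (346,252), which is the gearbox's (-x,-y) pad. The knob is at (287,220), about neutral on the +y side. I'll close the fingers, raise the tool and move over the gearbox's +y side.

```bash
python3 -m pendant '{"xyz":[[0,-4,0],[0,-8,0],[-3.4,-10,-3.2],[-6.8,-11,-6.4],[-10.2,-11,-9.6],[-13.6,-11,-12.8],[-17,-11,-16],[-20.4,-11,-19.2],[-23.8,-11,-22.4],[-27.2,-11,-25.6]],"turn":[0,0,0,0,0,0,0,0,0,0]}' 1 5
python3 -m pendant '{"xyz":[[-3.4,0,-3.2],[-6.8,0,-6.4],[-10.2,0,-9.6],[-13.6,0,-12.8],[-17,0,-16],[-20.4,0,-19.2],[-23.8,0,-22.4],[-26,0,-24.5],[-27.6,0,-26],[-27.6,0,-26]],"turn":[5,10,15,20,24,24,24,24,24,24]}'
python3 - <<'E'
from h import *
s=readout.observe();print(s['tool_pos'],s['wrist_force'],s['opening'],R.from_rotvec(s['orientation']).as_matrix().round(3).tolist())
p=optics.read_camera('wrist');cv2.imwrite('pics/w1.png',p['img']);print(p['tool_from_camera'].round(3).tolist())
p=optics.read_camera('top');cv2.imwrite('pics/t1.png',p['img'])
E
```

```text
time: 1.95
tool_pos: [0.3835, -0.2501, 0.303]
orientation: [-0.362, 2.028, -2.03]
wrist_force: [0.3, -0.5, -0.6]
opening: 0.0147
time: 2.95
tool_pos: [0.5527, 0.0902, 0.3026]
orientation: [-0.068, -2.192, 2.19]
wrist_force: [-0.6, -0.1, -0.3]
opening: 0.0004
[0.55272231 0.09018028 0.30259557] [-0.61429966 -0.11272729 -0.27098078] 0.00036917008221008454 [[-0.998, 0.001, -0.061], [0.061, 0.001, -0.998], [-0.001, -1.0, -0.001]]
[[0.0, 0.967, 0.256, -0.07], [-0.001, -0.256, 0.967, -0.192], [1.0, -0.001, 0.001, -0.0], [0.0, 0.0, 0.0, 1.0]]
```

View pics/w1.png

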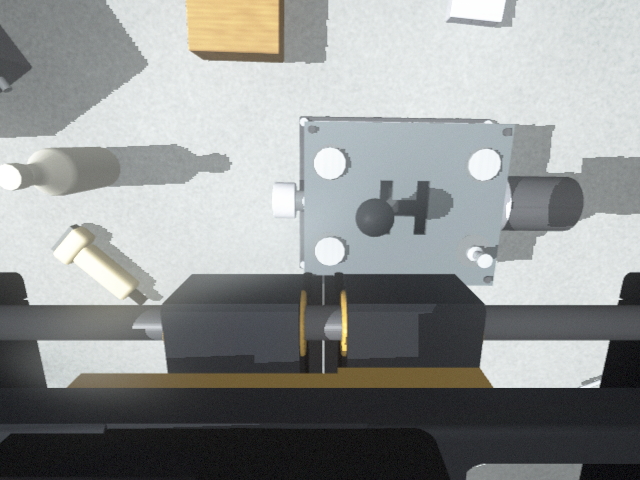

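```bash
cat >> h.py <<'E'
def wristpic():
    s=readout.observe();p=optics.read_camera('wrist')
    T=np.eye(4);T[:3,:3]=R.from_rotvec(s['orientation']).as_matrix();T[:3,3]=s['tool_pos']
    return s,p,T@p['tool_from_camera']
def onplane(p,C,u,v,z):
    d=C[:3,:3]@np.array([(u-p['cx'])/p['fx'],(v-p['cy'])/p['fy'],1]);return C[:3,3]+d*(z-C[2,3])/d[2]
E
python3 - <<'E'
from h import *
s,p,C=wristpic()
for l in ('gearbox','gate_centre','lever_pivot','knob','marker_pin','disc_a'):
    print(l,[(np.round(d['centre'],4),round(d['confidence'],2)) for d in models.place_of(p,l)][:4])
for l in('knob',): 
    for d in models.look_for(p,l): print(d['centre'])
E
```

```text
gearbox [(array([5.52e-01, 3.10e-03, 5.00e-04]), 0.73)]
gate_centre [(array([0.5446, 0.0053, 0.0871]), 0.9)]
lever_pivot [(array([ 0.548 , -0.0048,  0.025 ]), 0.68), (array([0.4961, 0.0846, 0.0896]), 0.18)]
knob [(array([0.5532, 0.0458, 0.1526]), 0.6)]
marker_pin [(array([ 0.4894, -0.0722,  0.0861]), 0.89), (array([0.5443, 0.    , 0.0293]), 0.71)]
disc_a [(array([0.495 , 0.0868, 0.0907]), 0.58)]
[0.5534, 0.0452, 0.1674]
```

The wrist view shows discs at (330,163), (485,164) and (330,251), the pin at about (480,255), the slots at x≈386 and 422, and the knob at (375,217). I'll measure from these pixels.

```bash
python3 - <<'E'
from h import *
s,p,C=wristpic()
D=[onplane(p,C,*q,0.096)[:2] for q in((330,163),(485,164),(330,251))]
print(np.round(D,4))
m=(D[1]+D[2])/2; print('gate',m)
yv=D[0]-D[1];xv=D[0]-D[2];print('yaw',np.degrees(np.arctan2(-yv[0],yv[1])),np.degrees(np.arctan2(xv[1],xv[0])),np.linalg.norm(yv),np.linalg.norm(xv))
for z in(.147,.155,.162):print(onplane(p,C,375,217,z))
c=p['img'][110:300,290:530];cv2.imwrite('pics/w1c.png',cv2.resize(c,None,fx=3,fy=3))
p2=optics.read_camera('scene');cv2.imwrite('pics/s1c.png',cv2.resize(p2['img'][190:330,240:420],None,fx=4,fy=4))
E
```

```text
[[ 0.5987  0.0764]
 [ 0.5868 -0.0868]
 [ 0.5021  0.0823]]
gate [ 0.54441574 -0.00223475]
yaw -4.17847061100846 -3.532485710245619 0.16363589693522032 0.09681698038904422
[0.5482694  0.03743193 0.147     ]
[0.54995399 0.03847217 0.155     ]
[0.55142801 0.03938238 0.162     ]
```

View pics/w1c.png

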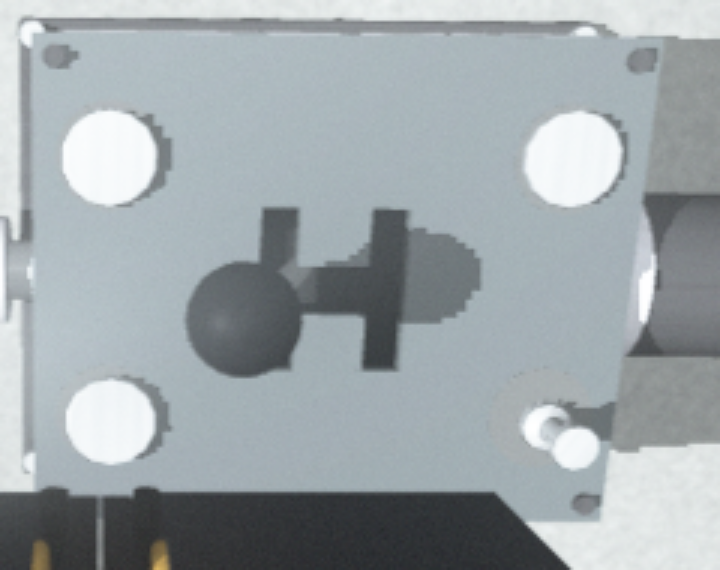

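View pics/s1c.png

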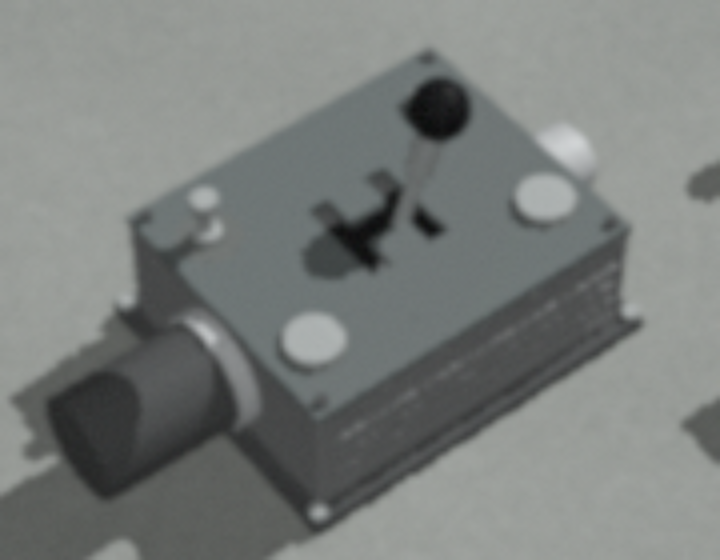

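```bash
python3 -m pendant '{"xyz":[[0,4,0],[0,8,0],[0,12,0],[0,14,0],[0,15.7,0],[0,15.7,0],[0,15.7,0]],"turn":[0,0,0,0,0,0,0]}' 1 5
python3 - <<'E'
from h import *
s,p,C=wristpic();print(s['tool_pos'],s['wrist_force'])
cv2.imwrite('pics/w2.png',p['img'])
p=optics.read_camera('scene');cv2.imwrite('pics/s2.png',cv2.resize(p['img'][130:330,210:450],None,fx=3,fy=3))
E
```

```text
time: 4.25
tool_pos: [0.5522, 0.0876, 0.1459]
orientation: [-0.071, -2.188, 2.188]
wrist_force: [-0.0, 0.4, 0.2]
opening: 0.0003
[0.55215839 0.08761069 0.14593543] [-0.01977654  0.37346595  0.15310378]
```

View pics/w2.png

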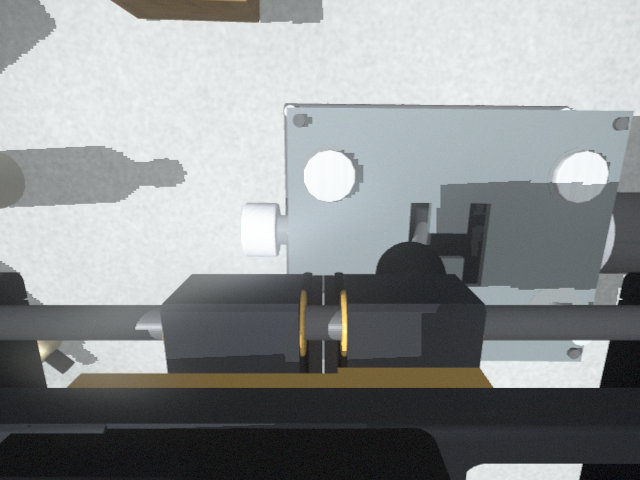

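View pics/s2.png

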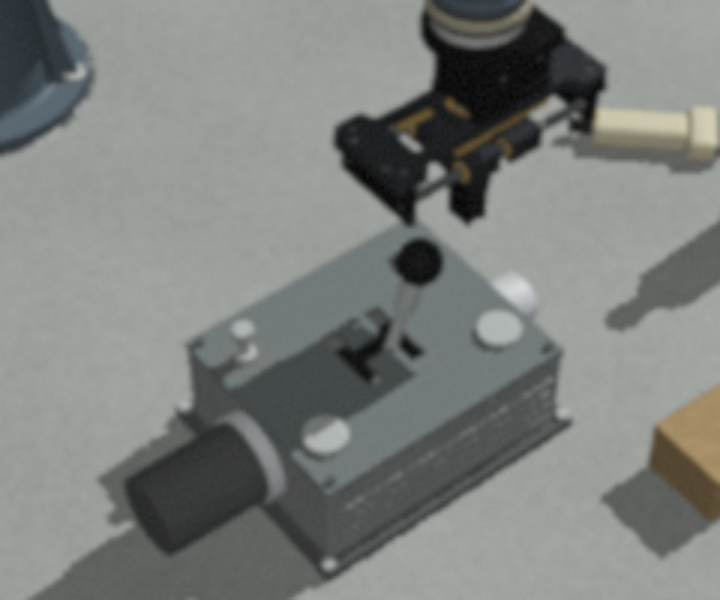

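The fingers are to the +y side of the knob, which is at (410,270) in the wrist view, and touch nothing. I'll push across in steps.

```bash
python3 -m pendant '{"xyz":[[0,0,0.5],[0,0,1],[0,0,1.5],[0,0,2],[0,0,2.5],[0,0,3],[0,0,3.5],[0,0,4],[0,0,4.5],[0,0,4.5]],"turn":[0,0,0,0,0,0,0,0,0,0]}' 
python3 -m pendant '{"xyz":[[0,0,0.5],[0,0,1],[0,0,1.5],[0,0,2],[0,0,2.5],[0,0,3],[0,0,3.5],[0,0,3.5]],"turn":[0,0,0,0,0,0,0,0]}' 
python3 - <<'E'
from h import *
s,p,C=wristpic();print(s['tool_pos'],s['wrist_force'])
cv2.imwrite('pics/w3.png',p['img'])
p=optics.read_camera('scene');cv2.imwrite('pics/s3.png',cv2.resize(p['img'][130:330,210:450],None,fx=3,fy=3))
E
```

```text
time: 5.35
tool_pos: [0.5489, 0.0421, 0.1457]
orientation: [-0.072, -2.188, 2.188]
wrist_force: [-0.3, -0.3, -0.6]
opening: 0.0004
time: 6.15
tool_pos: [0.5467, 0.0071, 0.1458]
orientation: [-0.072, -2.188, 2.188]
wrist_force: [-0.1, 0.4, 0.5]
opening: 0.0006
[0.54668469 0.00710219 0.14576948] [-0.08359069  0.42375861  0.47117705]
```

View pics/w3.png

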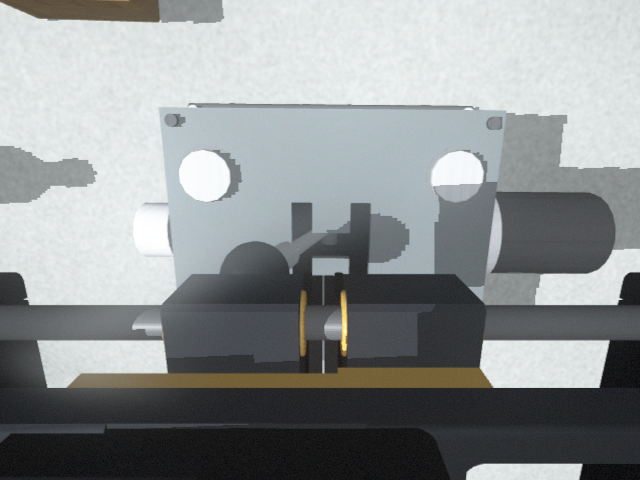

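View pics/s3.png

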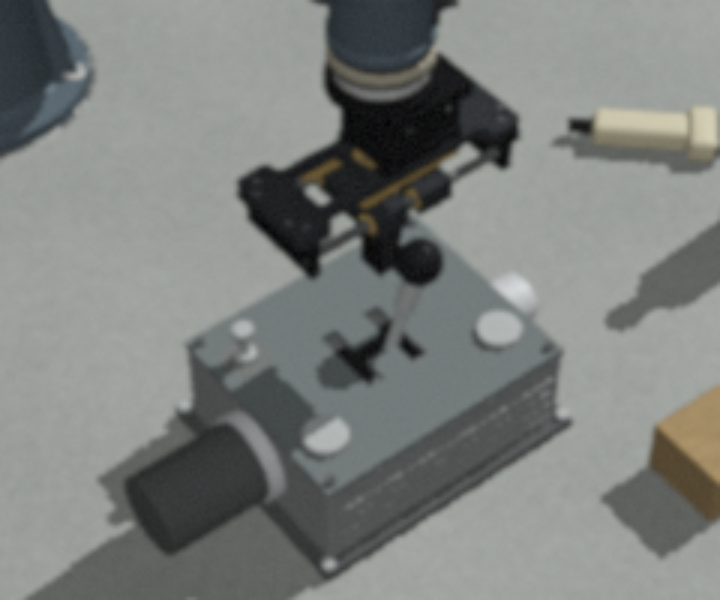

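The knob has not moved; the fingers passed by it. I'll find out where they really were.

```bash
python3 - <<'E'
from h import *
s,p,C=wristpic();print(s['tool_pos'],p['fx'],p['cy'])
def proj(p,C,P):
    q=np.linalg.inv(C)@np.r_[P,1];return (p['fx']*q[0]/q[2]+p['cx'],p['fy']*q[1]/q[2]+p['cy'])
print('tcp wrist',proj(p,C,s['tool_pos']))
print([(np.round(d['centre'],4),d['confidence']) for d in models.place_of(p,'knob')])
q=optics.read_camera('scene');a,b=proj(q,q['cam_to_world'],s['tool_pos']);print((a-210)*3,(b-130)*3,a,b)
print([(np.round(d['centre'],4),d['confidence']) for d in models.place_of(q,'knob')])
print('knob if .55,.04,.155', proj(q,q['cam_to_world'],[.55,.04,.155]))
c=q['img'][180:260,290:380].copy();cv2.imwrite('pics/s3z.png',cv2.resize(c,None,fx=7,fy=7,interpolation=cv2.INTER_CUBIC))
t=optics.read_camera('top');print('top tcp',proj(t,t['cam_to_world'],s['tool_pos']))
print('pred', proj(t,t['cam_to_world'],[.55,.04,.155]))
cv2.imwrite('pics/t3.png',cv2.resize(t['img'][160:300,220:420],None,fx=4,fy=4))
E
```

```text
[0.54662323 0.00770984 0.14574428] 370.8797056784806 239.33252604354442
tcp wrist (np.float64(323.225579107785), np.float64(272.965801355377))
[(array([0.5486, 0.044 , 0.1517]), 0.56)]
377.5278017497484 291.52772973917104 335.84260058324946 227.175909913057
[(array([0.5543, 0.0394, 0.1543]), 0.59)]
knob if .55,.04,.155 (np.float64(347.8131909431554), np.float64(217.88656220451))
top tcp (np.float64(303.81609614338055), np.float64(222.33658610561608))
pred (np.float64(287.49102232808747), np.float64(220.25284968734232))
```

View pics/s3z.png

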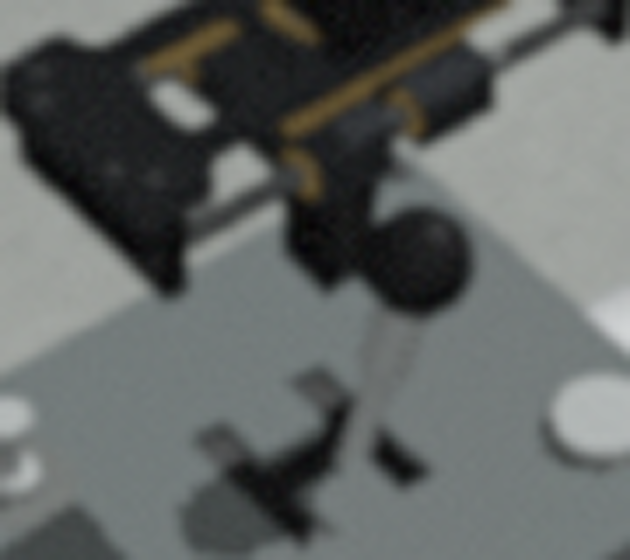

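View pics/t3.png

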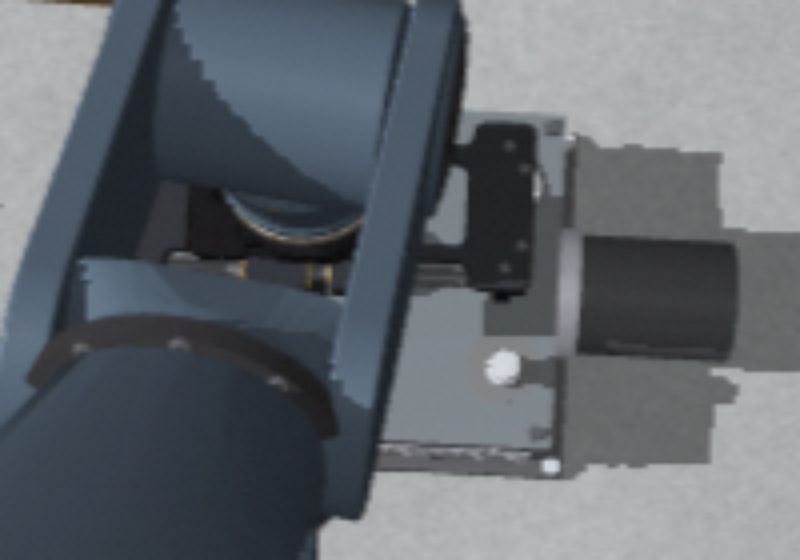

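```bash
python3 - <<'E'
from h import *
s,p,C=wristpic()
def proj(p,C,P):
    q=np.linalg.inv(C)@np.r_[P,1];return np.array([p['fx']*q[0]/q[2]+p['cx'],p['fy']*q[1]/q[2]+p['cy']])
q=optics.read_camera('scene');W=q['cam_to_world']
T0=np.array([.2164,-.5855,.1917]);zz=np.array([.3465,-.938,0]);xx=np.array([-.938,-.346,0])
im=cv2.imread('pics/scene0.png');
im=cv2.resize(im[120:280,0:100],None,fx=5,fy=5,interpolation=cv2.INTER_CUBIC)
def mark(im,P,o,f,c):
    a=proj(q,W,P);cv2.circle(im,tuple(int(v) for v in (a-o)*f),3,c,-1)
for sg in(-1,1):
  for sx in(-1,1):
    for e in (.0435,.0585):
      mark(im,T0+sg*e*zz+sx*.0095*xx,np.array([0,120]),5,(0,0,255))
cv2.imwrite('pics/s0z.png',im)
im=cv2.resize(q['img'][170:260,280:390],None,fx=7,fy=7,interpolation=cv2.INTER_CUBIC)
M=R.from_rotvec(s['orientation']).as_matrix()
for sg in(-1,1):
  for sx in(-1,1):
    for h,c in((0,(0,0,255)),(-.03,(0,255,0))):
      mark(im,s['tool_pos']+M@[sx*.0095,h,sg*.015],np.array([280,170]),7,c)
cv2.imwrite('pics/s3y.png',im)
E
```

```text
(no output)
```

View pics/s0z.png

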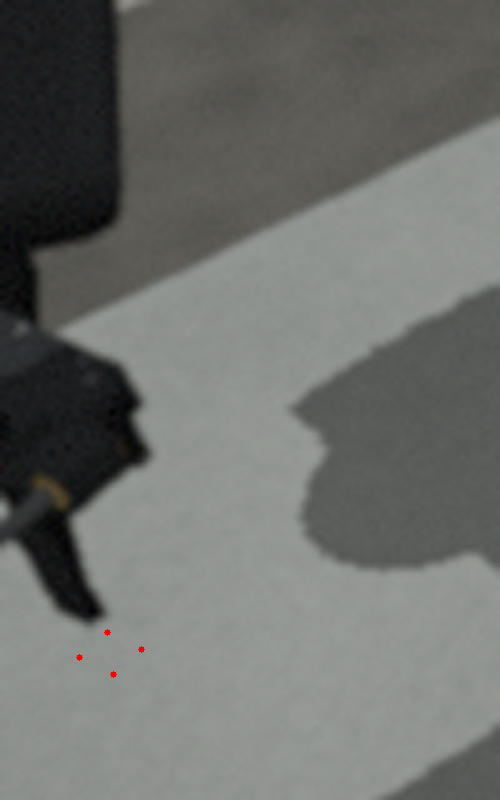

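View pics/s3y.png

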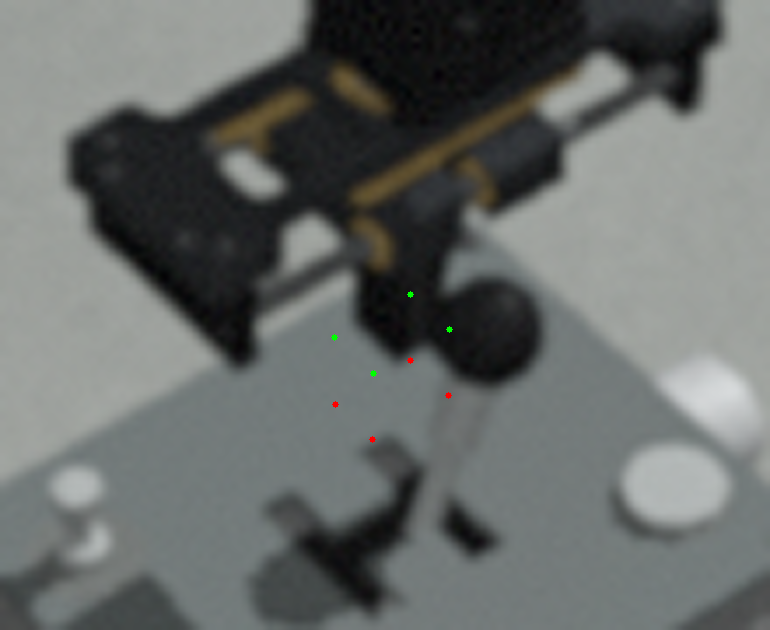

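```bash
python3 - <<'E'
from h import *
s=readout.observe()
def proj(p,C,P):
    q=np.linalg.inv(C)@np.r_[P,1];return np.array([p['fx']*q[0]/q[2]+p['cx'],p['fy']*q[1]/q[2]+p['cy']])
q=optics.read_camera('scene');W=q['cam_to_world']
M=R.from_rotvec(s['orientation']).as_matrix()
print('observed plate corner', np.array([240,365])/7+[280,170], 'far plate', np.array([685,110])/7+[280,170],'tip mid',np.array([403,357])/7+[280,170])
for h in(.0,.02,.03,.04,.05,.06,.07,.08): print(h, proj(q,W,s['tool_pos']+M@[-.0375,-h,.095]).round(1),proj(q,W,s['tool_pos']+M@[-.0375,-h,-.095]).round(1),proj(q,W,s['tool_pos']+M@[-.0095,-h,.008]).round(1))
E
```

```text
observed plate corner [314.28571429 222.14285714] far plate [377.85714286 185.71428571] tip mid [337.57142857 221.        ]
0.0 [311.6 258.3] [380.1 217.3] [335.8 231.3]
0.02 [311.3 252.1] [380.7 211. ] [335.8 225.1]
0.03 [311.2 248.9] [380.9 207.8] [335.9 221.9]
0.04 [311.1 245.8] [381.2 204.5] [335.9 218.7]
0.05 [311.  242.5] [381.5 201.3] [335.9 215.4]
0.06 [310.8 239.3] [381.8 198. ] [335.9 212.1]
0.07 [310.7 236. ] [382.  194.6] [335.9 208.8]
0.08 [310.6 232.6] [382.3 191.2] [336.  205.4]
```

In the scene camera the whole gripper sits about 32 mm higher than its reported TCP, so the tips passed just over the ball. I'll go back to the +y side and come down lower, checking in pictures.

```bash
python3 -m pendant '{"xyz":[[0,-2,0],[0,-3,-2],[0,-3,-5],[0,-3,-8],[0,-3,-8.5],[0,-1,-8.5],[0,1,-8.5],[0,2,-8.5],[0,2,-8.5],[0,2,-8.5]],"turn":[0,0,0,0,0,0,0,0,0,0]}' 
cat >> h.py <<'E'
def proj(p,C,P):
    q=np.linalg.inv(C)@np.r_[P,1];return np.array([p['fx']*q[0]/q[2]+p['cx'],p['fy']*q[1]/q[2]+p['cy']])
def shots(n):
    s,p,C=wristpic();print(s['time'],s['tool_pos'],s['wrist_force'].round(2))
    cv2.imwrite(f'pics/w{n}.png',p['img'][90:300,100:560])
    q=optics.read_camera('scene');W=q['cam_to_world']
    im=cv2.resize(q['img'][160:270,270:400],None,fx=6,fy=6,interpolation=cv2.INTER_CUBIC)
    M=R.from_rotvec(s['orientation']).as_matrix()
    for sx in(-1,1):
      for sg in(-1,1):
        a=(proj(q,W,s['tool_pos']+M@[sx*.0095,-.032,sg*.008])-[270,160])*6
        cv2.circle(im,tuple(int(v) for v in a),2,(0,255,0),-1)
    cv2.imwrite(f'pics/s{n}.png',im)
    return s,p,C,q
E
python3 -c "
from h import *
shots(4)"
```

```text
time: 7.65
tool_pos: [0.5525, 0.0922, 0.126]
orientation: [-0.072, -2.188, 2.188]
wrist_force: [0.2, -1.1, -0.6]
opening: 0.0004
7.65 [0.55252984 0.09219474 0.12596883] [ 0.21 -1.11 -0.57]
```

View pics/s4.png

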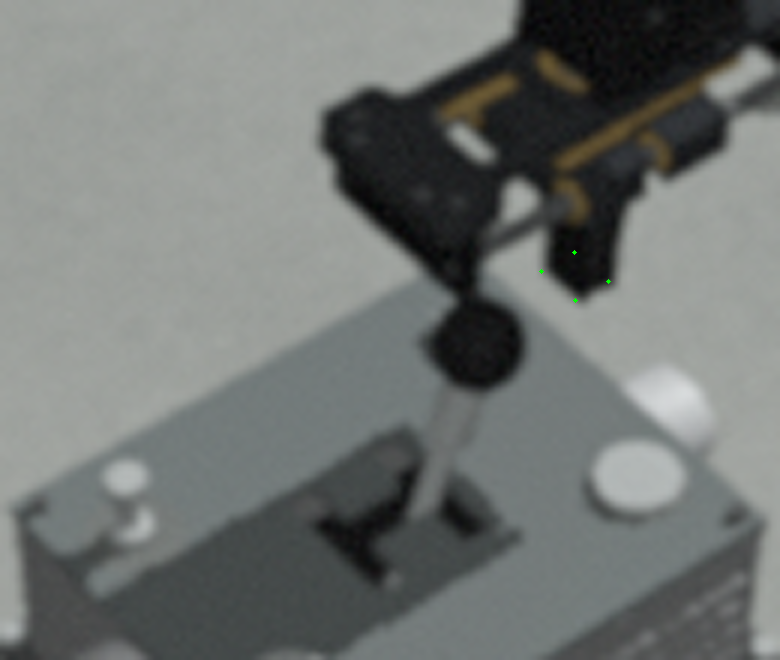

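View pics/w4.png

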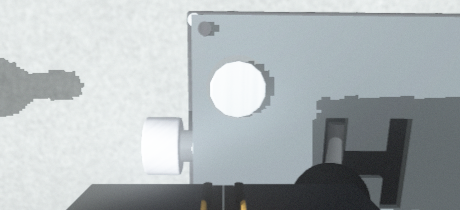

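```bash
python3 -m pendant '{"xyz":[[0,0.5,0],[0,1,0],[0,1,0]],"turn":[0,0,0]}' 
python3 - <<'E'
from h import *
s,p,C,q=shots(5)
g=np.array([.5450,-.002,.09]);a=np.radians(-4);X=np.array([np.cos(a),np.sin(a),0]);Y=np.array([-np.sin(a),np.cos(a),0])
def ov(p,C,o,sz,f):
    im=cv2.resize(p['img'][o[1]:o[1]+sz[1],o[0]:o[0]+sz[0]],None,fx=f,fy=f,interpolation=cv2.INTER_CUBIC)
    for y in(-.02,.02):
        for x in(-.029,0,.029):
            cv2.circle(im,tuple(int(v) for v in (proj(p,C,g+x*X+y*Y)-o)*f),2,(0,255,0),-1)
    for sft,c in((-.06,(0,0,255)),(0,(0,255,255)),(.06,(255,0,0)),(.12,(255,0,255))):
        b=g-[0,0,.063]+.135*np.sin(sft)*X+.135*np.sin(.325)*np.cos(sft)*Y+[0,0,.135*np.cos(.325)*np.cos(sft)]
        m=g-[0,0,.063]+(b-(g-[0,0,.063]))*.5
        for t in(b,m):cv2.circle(im,tuple(int(v) for v in (proj(p,C,t)-o)*f),2,c,-1)
    return im
cv2.imwrite('pics/a.png',ov(p,C,np.array([380,180]),(140,110),5))
cv2.imwrite('pics/b.png',ov(q,q['cam_to_world'],np.array([310,200]),(70,60),10))
E
```

```text
time: 8.05
tool_pos: [0.5516, 0.0926, 0.1152]
orientation: [-0.07, -2.188, 2.188]
wrist_force: [-0.6, 0.6, 0.5]
opening: 0.0001
8.05 [0.55156533 0.09261042 0.11515739] [-0.6   0.57  0.55]
```

View pics/a.png

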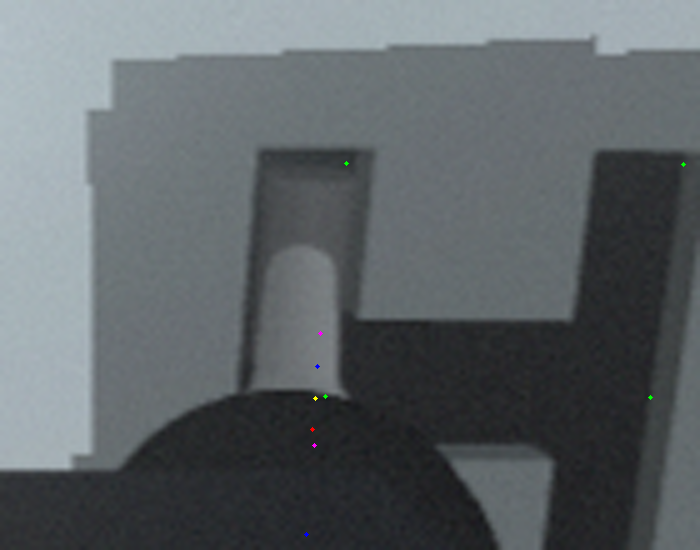

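View pics/b.png

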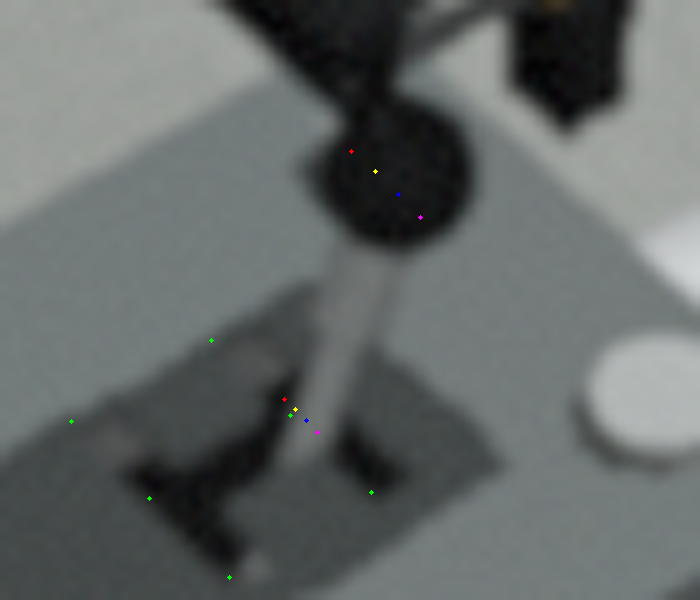

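View pics/s5.png

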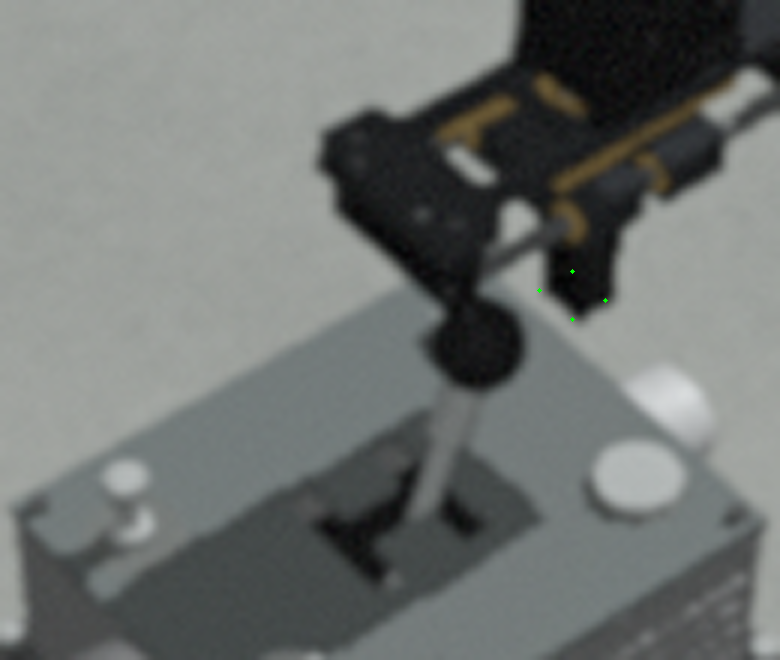

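The tip now matches the +32 mm model, the stem stands in line with the cross slot, and the lever is neutral. Pushing across, with a small +x correction.

```bash
python3 -m pendant '{"xyz":[[-0.2,0,0.5],[-0.2,0,1],[-0.2,0,1.5],[-0.2,0,1.8],[-0.2,0,2.2],[-0.2,0,2.6],[-0.2,0,3],[-0.2,0,3.4],[-0.2,0,3.8],[-0.2,0,3.8]],"turn":[0,0,0,0,0,0,0,0,0,0]}' 
python3 -c "
from h import *
shots(6)"
```

```text
time: 9.15
tool_pos: [0.5518, 0.0541, 0.1158]
orientation: [-0.072, -2.188, 2.188]
wrist_force: [1.1, 2.0, 2.1]
opening: 0.0006
9.15 [0.55183521 0.05411196 0.1158466 ] [1.1  1.97 2.13]
```

View pics/s6.png

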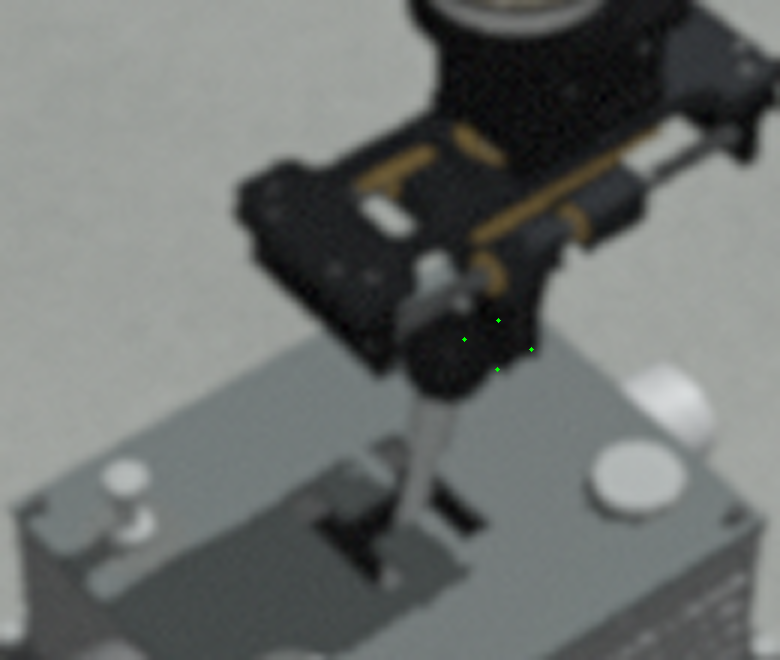

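View pics/w6.png

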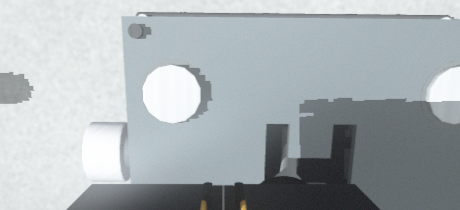

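The ball moves and the stem is in the cross slot; forces are about 2 N. Continuing.

```bash
python3 -m pendant '{"xyz":[[0,0,0.4],[0,0,0.8],[0,0,1.2],[0,0,1.6],[0,0,2],[0,0,2.4],[0,0,2.8],[0,0,3.2],[0,0,3.2]],"turn":[0,0,0,0,0,0,0,0,0]}' 
python3 -m pendant '{"xyz":[[0,0,0.4],[0,0,0.8],[0,0,1.2],[0,0,1.6],[0,0,2],[0,0,2.4],[0,0,2.8],[0,0,3],[0,0,3]],"turn":[0,0,0,0,0,0,0,0,0]}' 
python3 -c "
from h import *
s,p,C,q=shots(7)
for i in (p,q): print([(np.round(d['centre'],4),d['confidence']) for d in models.place_of(i,'knob')])"
```

```text
time: 10.15
tool_pos: [0.5494, 0.0219, 0.1156]
orientation: [-0.071, -2.187, 2.188]
wrist_force: [0.7, 1.1, 0.9]
opening: 0.0002
time: 11.05
tool_pos: [0.5474, -0.0076, 0.1155]
orientation: [-0.071, -2.188, 2.188]
wrist_force: [-0.5, 0.3, -1.0]
opening: 0.0
11.05 [ 0.5474074  -0.00764255  0.11554029] [-0.48  0.28 -0.97]
[]
[(array([ 0.5477, -0.0385,  0.1552]), 0.72)]
```

View pics/s7.png

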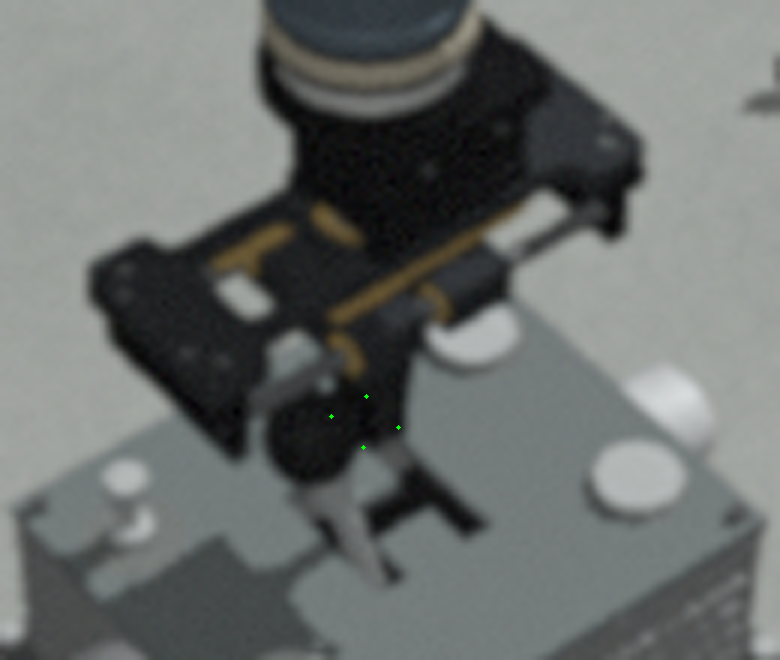

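View pics/w7.png

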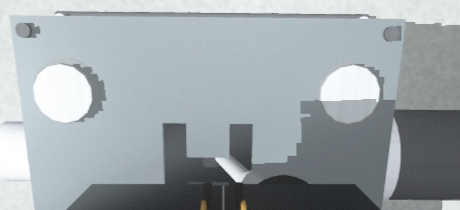

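The ball is near the -y end (about y=-38 to -39). I'll nudge it to the stop in small steps.

```bash
python3 -m pendant '{"xyz":[[0,0,0.1],[0,0,0.2],[0,0,0.3],[0,0,0.4],[0,0,0.4]],"turn":[0,0,0,0,0]}' 
python3 -m pendant '{"xyz":[[0,0,0.1],[0,0,0.2],[0,0,0.2]],"turn":[0,0,0]}' 
python3 -c "
from h import *
s,p,C,q=shots(8)
for i in (p,q): print([(np.round(d['centre'],4),d['confidence']) for d in models.place_of(i,'knob')])"
```

```text
time: 11.75
tool_pos: [0.5473, -0.0113, 0.1157]
orientation: [-0.071, -2.188, 2.188]
wrist_force: [-0.1, 1.6, -1.9]
opening: 0.0001
time: 12.05
tool_pos: [0.5472, -0.0134, 0.1157]
orientation: [-0.071, -2.188, 2.188]
wrist_force: [-0.5, 1.0, -0.5]
opening: 0.0007
12.05 [ 0.54722248 -0.01339814  0.11572549] [-0.49  1.02 -0.49]
[]
[]
```

View pics/s8.png

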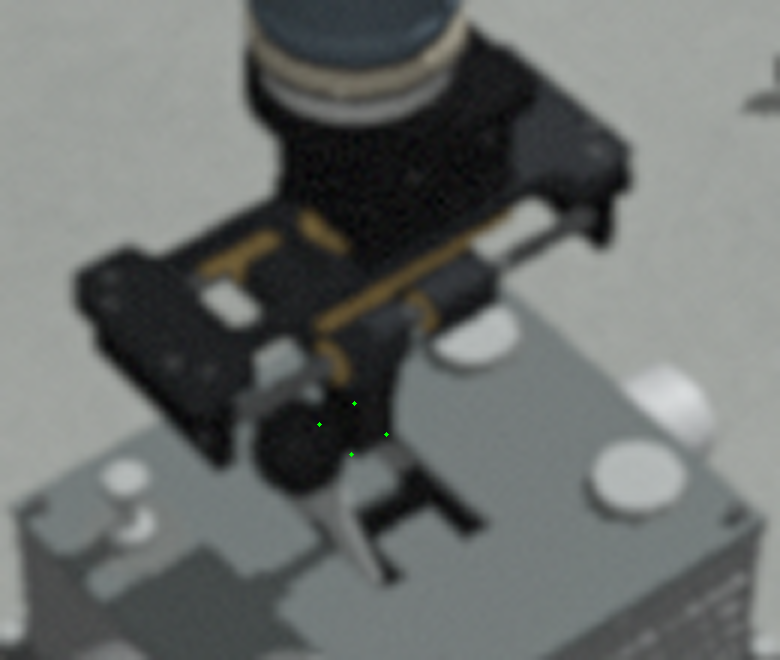

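View pics/w8.png

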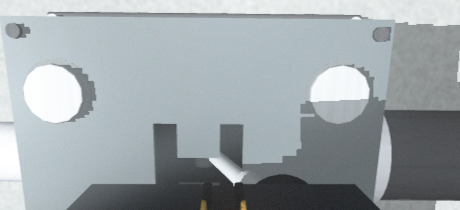

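```bash
cat >> h.py <<'E'
G=np.array([.5465,0.000,.0]);A=np.radians(-4);X=np.array([np.cos(A),np.sin(A),0]);Y=np.array([-np.sin(A),np.cos(A),0])
def ball(s,c): return G+[0,0,.027+.135*np.cos(c)*np.cos(s)]+.135*np.sin(s)*X+.135*np.sin(c)*np.cos(s)*Y
E
python3 - <<'E'
from h import *
q=optics.read_camera('scene');W=q['cam_to_world']
print('start(478/6..)',proj(q,W,ball(0,.325)),'seen',np.array([478,345])/6+[270,160])
for c in(-.25,-.29,-.325):
  for s in(-.06,0,.06): print(c,s,((proj(q,W,ball(s,c))-[270,160])*6).round(0))
print('home',((proj(q,W,ball(-.36,-.325))-[270,160])*6).round(0),((proj(q,W,ball(-.31,-.325))-[270,160])*6).round(0))
im=cv2.resize(q['img'][220:265,300:350],None,fx=14,fy=14,interpolation=cv2.INTER_CUBIC);im=cv2.convertScaleAbs(im,alpha=2.2,beta=0)
cv2.imwrite('pics/c.png',im)
E
```

```text
start(478/6..) [348.66140828 217.11942336] seen [349.66666667 217.5       ]
-0.25 -0.06 [292. 420.]
-0.25 0 [305. 433.]
-0.25 0.06 [319. 447.]
-0.29 -0.06 [280. 430.]
-0.29 0 [294. 443.]
-0.29 0.06 [308. 456.]
-0.325 -0.06 [270. 438.]
-0.325 0 [284. 451.]
-0.325 0.06 [298. 465.]
home [212. 386.] [220. 393.]
```

View pics/c.png

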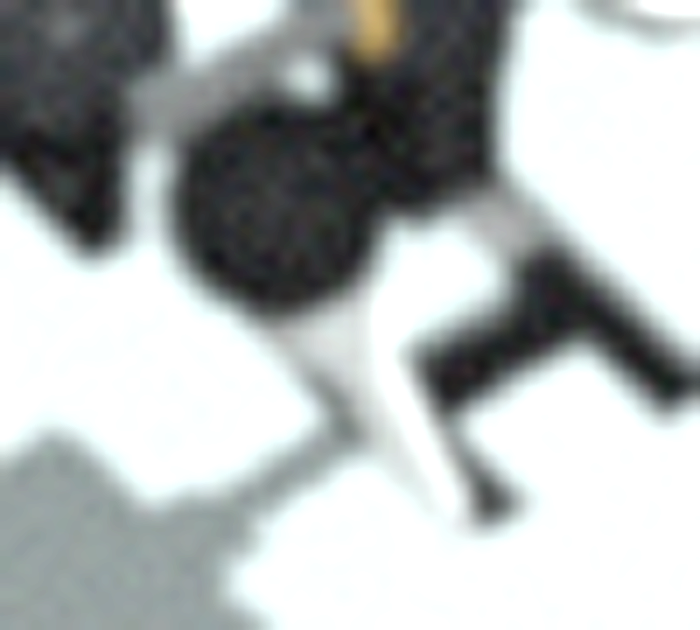

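Ball centre ≈ (299,449) in the crop, which gives cross ≈ -0.29. It needs about 4–5 mm more.

```bash
python3 -m pendant '{"xyz":[[0,0,0.1],[0,0,0.2],[0,0,0.3],[0,0,0.3]],"turn":[0,0,0,0]}' 
python3 -m pendant '{"xyz":[[0,0,0.1],[0,0,0.15],[0,0,0.15]],"turn":[0,0,0]}' 
python3 - <<'E'
from h import *
s,p,C,q=shots(9)
im=cv2.resize(q['img'][220:265,300:350],None,fx=14,fy=14,interpolation=cv2.INTER_CUBIC);im=cv2.convertScaleAbs(im,alpha=2.2,beta=0)
cv2.imwrite('pics/c9.png',im)
E
```

```text
time: 12.7
tool_pos: [0.547, -0.016, 0.1156]
orientation: [-0.071, -2.189, 2.187]
wrist_force: [-0.2, 3.4, -2.2]
opening: 0.0003
time: 13.0
tool_pos: [0.5467, -0.0171, 0.1154]
orientation: [-0.071, -2.189, 2.186]
wrist_force: [0.8, 5.7, -3.4]
opening: 0.0004
13.0 [ 0.54673265 -0.01710968  0.11544677] [ 0.83  5.67 -3.42]
```

View pics/c9.png

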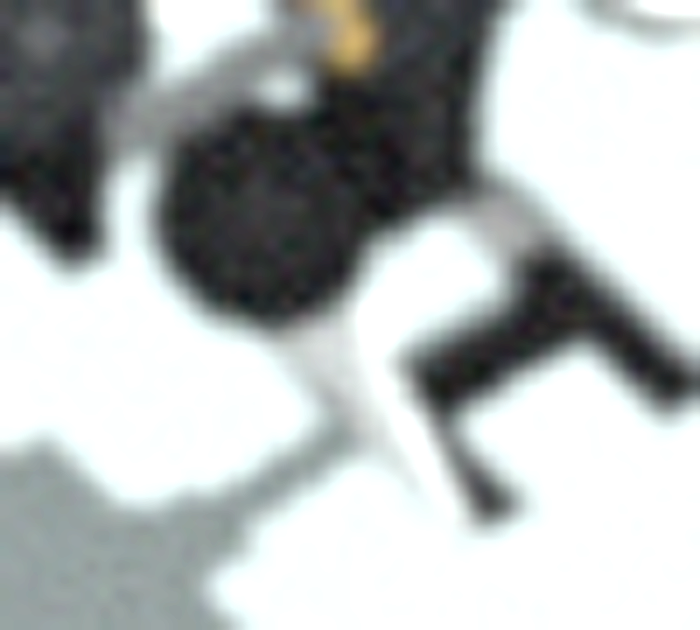

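Cross is at its stop: force 5.7 N, and the ball at crop (291,454) matches cross -0.325, shift 0. Now I'll back off, go over the ball and come down on its +x side.

```bash
python3 -m pendant '{"xyz":[[0,0,-0.7],[0,0,-1.5],[0,-3,-1.5],[0,-6,-1.5],[-2,-6.5,0],[-3.9,-6.5,2.5],[-3.9,-6.5,2.5]],"turn":[0,0,0,0,0,0,0]}' 
python3 -m pendant '{"xyz":[[0,0,0],[0,2,0],[0,4,0],[0,6,0],[0,7,0],[0,7,0]],"turn":[0,0,0,0,0,0]}' 
python3 - <<'E'
from h import *
s,p,C,q=shots(10)
d=s['tool_pos']-G;print('xg,yg',d@X,d@Y)
E
```

```text
time: 13.8
tool_pos: [0.5881, -0.0487, 0.1823]
orientation: [-0.08, -2.186, 2.195]
wrist_force: [0.1, 0.5, 0.5]
opening: 0.0005
time: 14.4
tool_pos: [0.5825, -0.0443, 0.1093]
orientation: [-0.066, -2.188, 2.186]
wrist_force: [-0.1, -0.4, -0.3]
opening: 0.0003
14.4 [ 0.58249321 -0.04426711  0.10931739] [-0.14 -0.37 -0.29]
xg,yg 0.038993447575830356 -0.04164851650124752
```

View pics/s10.png

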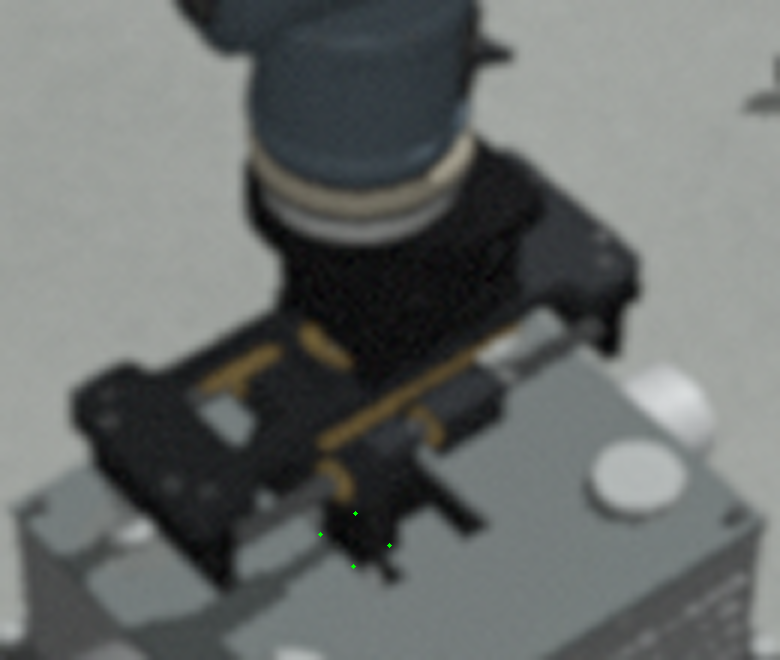

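View pics/w10.png

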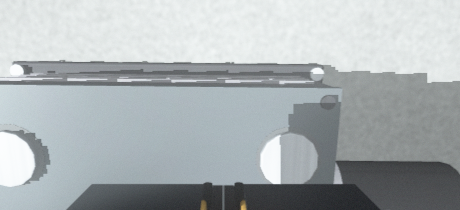

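The finger is down on the ball's +x side and free of contact. Pushing along -x.

```bash
python3 -m pendant '{"xyz":[[0.5,0,0],[1,0,0],[1.4,0,0],[1.8,0,0],[2.2,0,0],[2.6,0,0],[3,0,0],[3.4,0,0],[3.4,0,0]],"turn":[0,0,0,0,0,0,0,0,0]}' 
python3 -m pendant '{"xyz":[[0.4,0,0],[0.8,0,0],[1.2,0,0],[1.6,0,0],[1.8,0,0],[1.8,0,0]],"turn":[0,0,0,0,0,0]}' 
python3 - <<'E'
from h import *
s,p,C,q=shots(11)
d=s['tool_pos']-G;print('xg,yg',d@X,d@Y)
E
```

```text
time: 15.4
tool_pos: [0.5493, -0.0428, 0.1106]
orientation: [-0.07, -2.188, 2.187]
wrist_force: [1.8, 1.1, 0.3]
opening: 0.0008
time: 16.0
tool_pos: [0.5317, -0.0418, 0.1107]
orientation: [-0.07, -2.188, 2.188]
wrist_force: [1.1, 1.2, -0.8]
opening: 0.0002
16.0 [ 0.53174927 -0.04179954  0.11065569] [ 1.11  1.23 -0.84]
xg,yg -0.011799009464503768 -0.04272667959181569
```

View pics/s11.png

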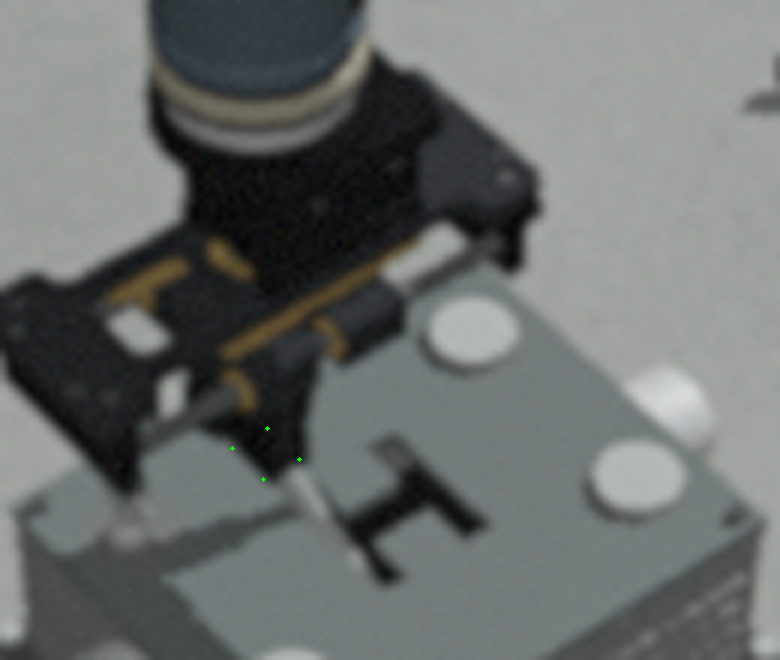

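View pics/w11.png

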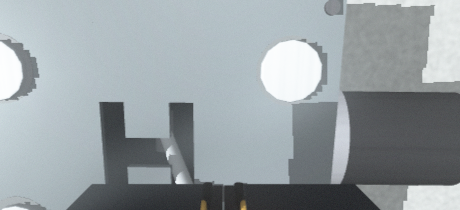

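The lever leans into the -x,-y slot. I'll finish in small steps while watching the force.

```bash
python3 -m pendant '{"xyz":[[0.2,0,0],[0.4,0,0],[0.6,0,0],[0.6,0,0]],"turn":[0,0,0,0]}' 
python3 -m pendant '{"xyz":[[0.1,0,0],[0.2,0,0],[0.2,0,0]],"turn":[0,0,0]}'
python3 -m pendant '{"xyz":[[0.1,0,0],[0.1,0,0]],"turn":[0,0]}'
```

```text
time: 16.5
tool_pos: [0.5261, -0.0415, 0.1107]
orientation: [-0.071, -2.188, 2.188]
wrist_force: [2.0, 0.6, -1.5]
opening: 0.0007
time: 16.8
tool_pos: [0.5243, -0.0414, 0.1107]
orientation: [-0.071, -2.188, 2.188]
wrist_force: [1.9, 1.3, -1.4]
opening: 0.0004
time: 17.0
tool_pos: [0.5234, -0.0413, 0.1108]
orientation: [-0.071, -2.188, 2.188]
wrist_force: [3.1, 0.5, -0.7]
opening: 0.0006
```

```bash
python3 -m pendant '{"xyz":[[0.1,0,0],[0.2,0,0],[0.2,0,0]],"turn":[0,0,0]}'
python3 -m pendant '{"xyz":[[0.1,0,0],[0.1,0,0]],"turn":[0,0]}'
```

```text
time: 17.3
tool_pos: [0.5222, -0.0412, 0.1108]
orientation: [-0.074, -2.189, 2.189]
wrist_force: [4.7, 0.6, -3.2]
opening: 0.0002
time: 17.5
tool_pos: [0.5215, -0.0412, 0.1108]
orientation: [-0.074, -2.189, 2.189]
wrist_force: [5.5, 1.5, -3.9]
opening: 0.0005
```

The force is rising at the expected stop position. I'll back off in +x, rise and look.

```bash
python3 -m pendant '{"xyz":[[-0.7,0,0],[-1.5,0,0],[-2,-4,0],[-2,-8,0],[-2,-12,-3],[-2,-15,-7],[-2,-15,-11],[-2,-15,-15],[-2,-15,-19],[-2,-15,-19]],"turn":[0,0,0,0,0,0,0,0,0,0]}'
python3 - <<'E'
from h import *
s,p,C,q=shots(12)
cv2.imwrite('pics/w12.png',p['img'])
for i in (p,q):
  for l in('knob','marker_pin'): print(l,[(np.round(d['centre'],4),round(d['confidence'],2)) for d in models.place_of(i,l)])
W=q['cam_to_world']
for sh in(-.36,-.31,-.25):print(sh,((proj(q,W,ball(sh,-.325))-[270,160])*6).round(0))
E
```

```text
time: 18.5
tool_pos: [0.5516, 0.1515, 0.2607]
orientation: [-0.063, -2.192, 2.189]
wrist_force: [0.2, 0.2, -0.4]
opening: 0.0004
18.5 [0.55156419 0.15146452 0.26067979] [ 0.25  0.19 -0.39]
knob [(array([ 0.4909, -0.0333,  0.1448]), 0.76)]
marker_pin [(array([ 0.4916, -0.0756,  0.0906]), 0.86)]
knob [(array([ 0.4963, -0.0366,  0.1459]), 0.73), (array([0.5478, 0.0031, 0.0236]), 0.31), (array([ 7.777e-01, -1.038e-01,  3.000e-04]), 0.26)]
marker_pin [(array([ 0.4928, -0.0754,  0.0868]), 0.44)]
-0.36 [212. 386.]
-0.31 [220. 393.]
-0.25 [231. 403.]
```

View pics/s12.png

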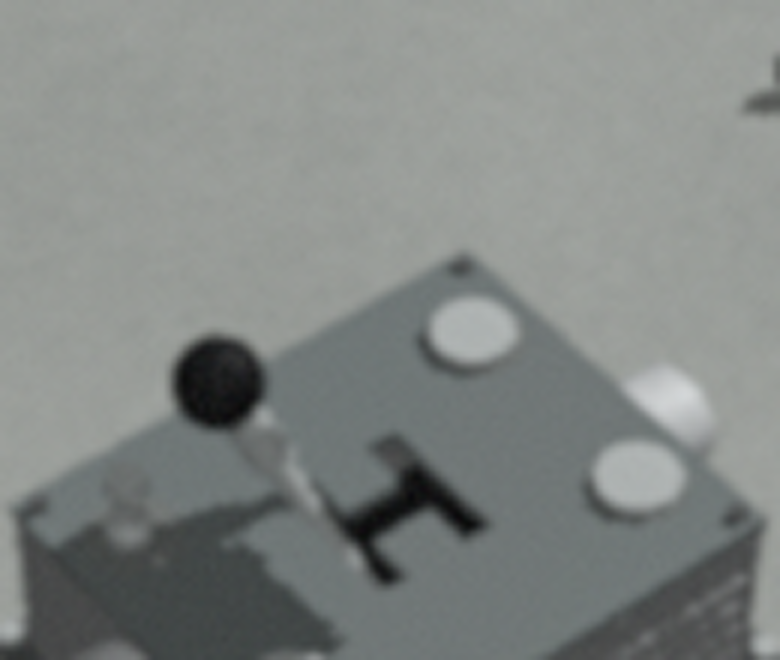

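View pics/w12.png

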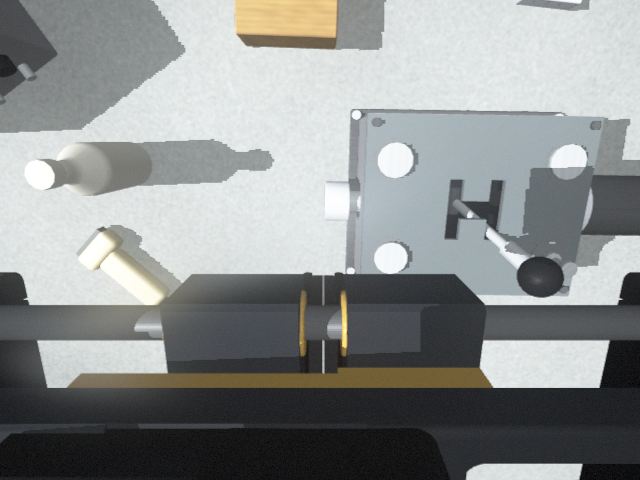

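The lever is home: the ball at crop (218,381) matches gate_shift ≈ -0.36. The pin and discs have not moved, and the robot is clear. Handing in.

```bash
python3 -c "
from h import *
s=readout.observe();print(s['time'],s['wrist_force'],abs(s['joint_velocities']).max())
print(ticket.job_done())"
```

```text
18.8 [ 0.35317665 -0.03332681 -0.31404748] 0.003999606108923883
the job is handed in; nothing more can be done
None
```

The lever is fully home in the (-x,-y) slot, the one beside the marker pin. I handed the job in at 18.8 s, but no verdict was reported.

**What I did:** With closed fingers I pushed the knob across neutral to the -y stop, where the wrist force read about 6–7 N. I then pushed it along -x to the end of the slot, where it read about 7 N. After that I backed off, rose clear and let go of nothing, since the knob was never gripped.

**Last checks:**
- **Lever:** in the scene picture the ball sits where gate_shift ≈ -0.36 and gate_cross ≈ -0.325 put it, to within about 7 zoomed pixels (roughly 2–3 mm).
- **Pin and discs:** the pin and the discs in view look unmoved. The detectors put the pin within a few mm of where it started.
- **Robot:** it is well away from everything, with no wrist force beyond noise.
- **Not checked:** I could not read the joint angles directly; they come from the images only. I did not re-measure the bystanders one by one, though nothing went near them.

**One thing disagreed:** the scene camera showed the gripper about 32 mm higher than its reported TCP. My first sweep therefore passed just over the knob without moving it. I corrected for that offset and the later pushes made contact as expected.

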